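# Hold the neck clamp open at its mark

### The arm

A 6-joint arm with a two-finger parallel gripper is mounted at the origin on the work surface. World frame = base frame: x ahead of the robot, y to its left, z up, the work surface at z = 0. Lengths are in m, angles in rad, forces in N, time in s.
With the tool pointing down it reaches from about 0.275 to 0.725 m from the base axis. Payload 15.9 kg.
Tool frame: the origin (TCP) lies at the very end of the fingers, on their centre line; the grasp point (between the pads) lies 19 mm behind it; z points along the fingers, y is the direction in which the jaws open and shut (so a half turn about z gives the same grasp; the last joint's range is limited). The gripper opens to 85 mm and grips with 20 to 120 N. Pads are 22 mm wide; open, the fingers measure 114 mm over their backs; the gripper's body (76 mm by 85 mm) begins 54 mm behind the grasp point. The pads swing forward as they close: fully open they stand 13 mm farther back than shut.
Start: joints at [1.349, 0.213, -0.034, 1.323, 0, 1.571], TCP at [0.11, 0.488, 0.192] pointing down, gripper open.
Joint ranges: [-2.98, 2.98], [-0.74, 1.72], [-1.14, 1.35], [-2.1, 2.04], [-1.57, 1.44], [-3.14, 3.14]. Speed limits (rad/s): [1.89, 1.89, 2.39, 2.57, 3.14, 3.14].

### API

Orientations are given as a rotation vector (axis times angle).
In Python, from workcell import robot, vision gives the robot as it stands.
- The arm moves only by the tool apply_moves, never from a script. Its argument "deltas" is a list of rows, each a list of 3 entries, a list of its own where there are three numbers: the shift along the tool's x, y, z in mm, then the turn about the tool's z in rad, then the finger opening in mm, from 0 to 85.4. A call has 1 to 12 rows; each row shifts and turns the commanded pose from where the row before left it, along the tool's axes as they then stand; what a row does not reach is not made up. A row lasts 1/12 s, in which the tool goes at most 41.7 mm and 7.16 degrees, less where a joint would pass 70% of its speed; a pose out of reach is approached as far as the arm can. A call with a gripper value outside its range is refused whole. The fingers move at their own pace and stop on an object; "newtons" is the grip in N (left out, the last holds). Time passes only in rows, so rows that do not move let the fingers close. It gives the time, the measured TCP pose, the force and the opening at its end, in the units of the state.
- robot.get_state(): the state, without advancing time (a new reading comes with each control period).
- vision.grab_frame(name): name is "scene" or "side" or "wrist"; returns a dict with "pixels" (420x560x3 uint8, blue, green, red), "fx", "fy", "cx", "cy" (pixels), "rvec" (rotation vector, rad) and "tvec" (3), from world to camera coordinates, as OpenCV has them; the wrist camera has in their place "T_tool_cam" (4x4, takes a point from camera to tool coordinates, whose origin is the TCP and whose axes are the flange's). Camera axes: x right, y down, z forward; pixel columns grow to the right and rows downward; lengths in m; the calibration is good to about 2 mm. A picture is of the moment at which its call begins: read the wrist's pose just before it. There is no depth.
- robot.hand_in(): hands the job in, once; it reports no verdict.
The state is a dict: "clock": time; "joint_pos": joint angles; "dq": joint speeds; "tau": joint torques, N m; "tool_pos": TCP position; "tool_rot": TCP orientation; "contact_force": force on the tool from outside, world axes, zero at the start; "wrist_torque": the same for the moment, N m; "gripper_width": finger opening in m.
Only numpy, scipy, OpenCV 4.12 (cv2) and the standard library are available. Lean on these libraries where they do the work, as an engineer would, in place of code of your own. Each camera call takes 0.05 s, during which the arm holds its last target.

### The job

Push the loose pull handle fully down onto the square shank of the spring-loaded guitar-neck clamp, then pull the clamp's jaw open by that handle until the red pointer stands over the green band, and keep it there so that a neck can be laid in: finish while still holding the handle, because the spring shuts the jaw if it is let go. Touch the clamp itself only through the handle at the end, and leave the other things on the bench where they are.

Things in the scene. Friction and masses are not known exactly. Their poses are not given: they have to be found in the camera images.
- handle: Loose pull handle, about 180 g, upright, 68 mm tall. Below: dark steel hub 36 x 36 x 32 mm, brass trim, with a 17 mm square bore 32 mm deep, open at the underside, sides along own x, y. Above, 32 to 68 mm up: brown wooden grip bar 70 mm long (own x), 18 mm thick (own y). Origin: centre of the underside; z up. Fits the shank at any quarter turn, 1.5 mm play each side.
- vise: Fixed neck clamp. Origin: on the bench under mid-length; z up. Dark base 260 (own x) x 165 x 16 mm, y -70 to 95. Wooden jaws 110 mm wide, 66 mm tall: one fixed at the +x end, one that opens towards own -x, roughly at the robot. Its aluminium drawbar (44 mm wide, top at z 38) carries the shank. Two spring barrels: y +-46, x -130 to -60, top z 41. White scale on the +y side.
- jaw (a joint): Opening of the moving jaw along the clamp's own -x, in m: 0 shut, stop at 0.070. The spring always pulls it shut: 3 N at 0, rising by 1.5 N per 10 mm (11 N at 0.055), plus 0.3 N friction.
- shank_foot (a point): Foot of the square steel shank, on the drawbar's top face, where the handle's underside comes to rest; axes as the clamp's. Shank 14 x 14 mm, sides along the clamp's x and y, 30 mm tall, top 8 mm tapered. Moves with the jaw; jaw shut: at (-45, 0, 38) mm in the clamp's frame. The moving jaw's near face is 110 mm away.
- pointer (a point): Top of the red pointer, on its centre line: a red bar 4 mm wide (x) that sticks out from the moving jaw over the white scale on the +y side. Moves with the jaw; jaw shut: at (75, 85, 32) mm in the clamp's frame.
- mark: Green band, 12 mm wide along the clamp's x, lying across the white scale at y = +78 mm, fixed; origin: middle of the band's underside, axes as the clamp's. Its place along the scale differs from job to job: it calls for an opening of 30 to 55 mm.
- spool: White wire spool with a copper-coloured winding, 44 mm across, 44 mm tall, standing; origin: centre of the underside. Leave alone.
- tape: Roll of light green tape lying flat, 84 mm across, 25 mm tall; origin: centre of the underside. Leave alone.
- driver: Blue-handled screwdriver lying down, 170 mm long; origin: mid-length on the underside. Leave alone.
- glue: Yellow bottle, 56 mm across, 140 mm tall; origin: centre of the underside. Leave alone.
- neck: Piece of a guitar neck lying flat, 260 x 56 x 28 mm, dark fretboard up; origin: centre of the underside. Leave alone.
- tin: Open steel tin, 76 mm across, 85 mm tall; origin: centre of the underside. Leave alone.
Mind the look-alikes: they are no part of the job. Several things look just like the handle: the one meant starts farthest to the robot's right.

How it is judged:
On the way, in this order (a step that is already met when the one before it is completed fails the run):
1. the handle sits fully down on the square shank (horizontal distance between handle and shank_foot below 0.004 m and z of handle in the frame of shank_foot below 0.004 m and angle between handle's own z axis and vertical below 0.12 rad), for 0.2 s.
2. the jaw is pulled open by the handle until the pointer stands over the green band (horizontal distance between handle and shank_foot below 0.006 m and z of handle in the frame of shank_foot below 0.007 m and angle between handle's own z axis and vertical below 0.2 rad and x of pointer in the frame of mark between -0.006 and 0.006 m and contact force between the fingers and handle above 2 N and contact force between handle and vise above 2 N and contact force between the arm and vise below 1 N), for 0.3 s.
At the end, for the whole second after the job is handed in: The gripper holds the handle (over 2 N); the handle bears on the shank (over 2 N), its underside within 7 mm of the shank's foot in height and 6 mm sideways, tilt under 0.2 rad; the pointer is within 6 mm of the band's middle; the jaw is still; the arm itself presses the clamp with under 1 N (all of step 2 and velocity of joint jaw between -0.01 and 0.01 m/s); the arm keeps its last pose, push and grip.
It fails at once if spool, tape, screwdriver, bottle, neck piece or tin is pushed more than 20 mm from its place (distance of any of spool, tape, driver, glue, neck, tin from where it was at the start of the episode above 0.02 m).
It also fails if it takes over 51 s, if anything falls off the work surface, if the arm or the gripper's body presses on something with over 40 N, if the wrist force passes 120 N, or if a joint passes its speed limit or range.

## Working session

There is one attempt and no reset: what is moved stays moved. The work goes in short steps, Python scripts to look and compute and a tool call to move; the robot and the scene stay as the last step left them, time stands still between calls to the robot, and variables do not carry over. Pictures are saved under pics/ and viewed, and the job is handed in when it is done.

Besides the shell and the picture viewer there is one more tool, called after ">>>" by a JSON object that holds its "op" and its "data". apply_moves: Moves the arm, as the interface text tells. Its arguments: {"type":"object","properties":{"deltas":{"type":"array"},"newtons":{"type":"number"}},"required":["deltas"]}

```bash
mkdir -p pics; ls; cat > h.py <<'E'
import numpy as np, cv2
from workcell import robot, vision
def grab(n,name=None):
    s=robot.get_state(); f=vision.grab_frame(n); f['pixels']=np.array(f['pixels'],dtype=np.uint8)
    f['K']=np.array([[f['fx'],0,f['cx']],[0,f['fy'],f['cy']],[0,0,1.]])
    if n=='wrist':
        T=np.eye(4);T[:3,:3]=cv2.Rodrigues(np.array(s['tool_rot'],float))[0];T[:3,3]=s['tool_pos']
        W=T@np.array(f['T_tool_cam']); f['Rwc']=W[:3,:3]; f['o']=W[:3,3]
    else:
        R=cv2.Rodrigues(np.array(f['rvec'],float))[0]; f['Rwc']=R.T; f['o']=-R.T@np.array(f['tvec'],float).ravel()
    if name:
        cv2.imwrite('pics/%s.png'%name,f['pixels'])
        np.savez('pics/%s.npz'%name,**{k:f[k] for k in('pixels','K','Rwc','o')})
    return f
def load(name): return dict(np.load('pics/%s.npz'%name))
def ray(f,u,v):
    d=f['Rwc']@np.linalg.inv(f['K'])@np.array([u,v,1.]); return f['o'],d/np.linalg.norm(d)
def onz(f,u,v,z):
    o,d=ray(f,u,v); return o+d*(z-o[2])/d[2]
def proj(f,p):
    c=f['Rwc'].T@(np.array(p)-f['o']); q=f['K']@c; return q[:2]/q[2]
def tri(f1,p1,f2,p2):
    o1,d1=ray(f1,*p1);o2,d2=ray(f2,*p2)
    A=np.stack([d1,-d2],1); t=np.linalg.lstsq(A,o2-o1,rcond=None)[0]
    a=o1+d1*t[0];b=o2+d2*t[1]; return (a+b)/2,np.linalg.norm(a-b)
E
python3 - <<'E'
from h import *
for n in('scene','side','wrist'):
    f=grab(n,n+'0'); print(n,f['o'],f['K'][0,0])
print(robot.get_state())
E
```

```text
pics
scene [ 1.02378634 -0.77469274  0.8936483 ] 395.81944968417656
side [-0.18247151 -0.76112683  1.04894567] 496.0588600560652
wrist [0.03762228 0.5037663  0.37313496] 362.84874647736046
{'clock': 0.15, 'joint_pos': array([ 1.34899161e+00,  2.13264982e-01, -3.48566253e-02,  1.32348305e+00,
        3.54949803e-06,  1.57080432e+00]), 'dq': array([ 0.00050389,  0.00014842,  0.00242255,  0.00089511, -0.00220291,
        0.0017656 ]), 'tau': array([ 6.72511142e-04, -6.86417484e+01,  4.87246370e+01,  1.32657797e-02,
        1.00165005e-04, -2.12858714e-05]), 'tool_pos': array([0.1099356 , 0.48749226, 0.19184208]), 'tool_rot': array([-3.47698430e-01, -3.12219864e+00,  1.26126130e-03]), 'contact_force': array([-0.48528858, -0.2948489 ,  0.47300397]), 'wrist_torque': array([-0.00768719, -0.01687709,  0.03016527]), 'gripper_width': 0.08526137163064212}
```

View pics/scene0.png

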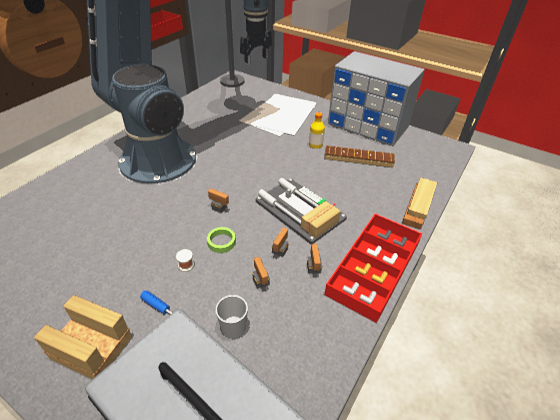

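View pics/side0.png

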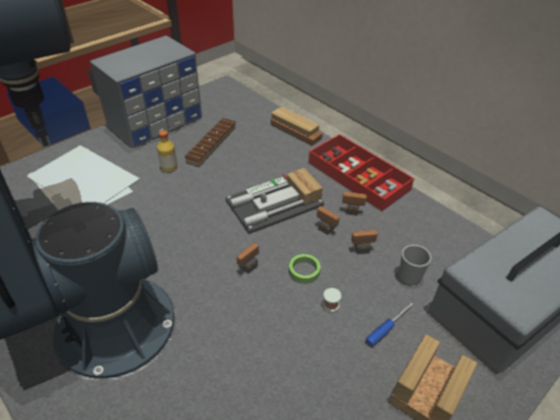

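View pics/wrist0.png

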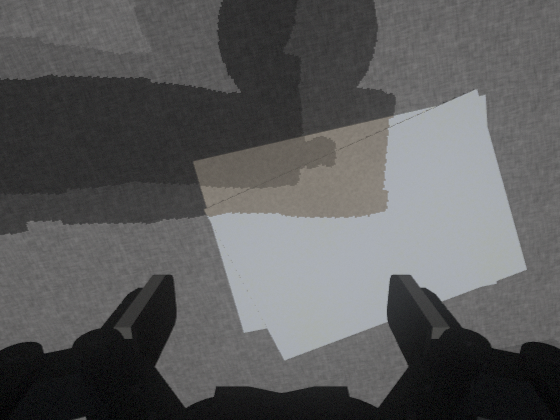

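Four handle-like objects are visible. In the scene view they are at (218,199), (280,241), (261,272) and (316,258); in the side view at (248,257), (328,218), (364,240) and (354,201). The clamp is at about (302,207) in scene and (275,200) in side. I'll locate each handle in the world frame, since the right one has the smallest y.

```bash
python3 - <<'E'
from h import *
s=load('scene0');d=load('side0')
S=[(218,199),(280,241),(261,272),(316,258)];D=[(248,257),(328,218),(364,240),(354,201)]
for a,b in zip(S,D):
    print(a,b,onz(s,*a,.045).round(3),onz(d,*b,.045).round(3),[x if isinstance(x,float) else np.round(x,3) for x in tri(s,a,d,b)])
# close crops
a=cv2.resize(s['pixels'][160:300,190:360],None,fx=4,fy=4,interpolation=cv2.INTER_CUBIC); cv2.imwrite('pics/c1.png',a)
b=cv2.resize(d['pixels'][150:290,215:395],None,fx=4,fy=4,interpolation=cv2.INTER_CUBIC); cv2.imwrite('pics/c2.png',b)
E
```

```text
(218, 199) (248, 257) [ 0.361 -0.079  0.045] [ 0.354 -0.079  0.045] [array([ 0.357, -0.075,  0.039]), np.float64(0.0011715596700060684)]
(280, 241) (328, 218) [ 0.624 -0.118  0.045] [ 0.62  -0.12   0.045] [array([ 0.623, -0.117,  0.043]), np.float64(0.001693252775959972)]
(261, 272) (364, 240) [ 0.642 -0.24   0.045] [ 0.632 -0.245  0.045] [array([ 0.639, -0.238,  0.037]), np.float64(0.0057948641094745)]
(316, 258) (354, 201) [ 0.74  -0.115  0.045] [ 0.731 -0.122  0.045] [array([ 0.739, -0.114,  0.039]), np.float64(0.006564507054979149)]
```

View pics/c1.png

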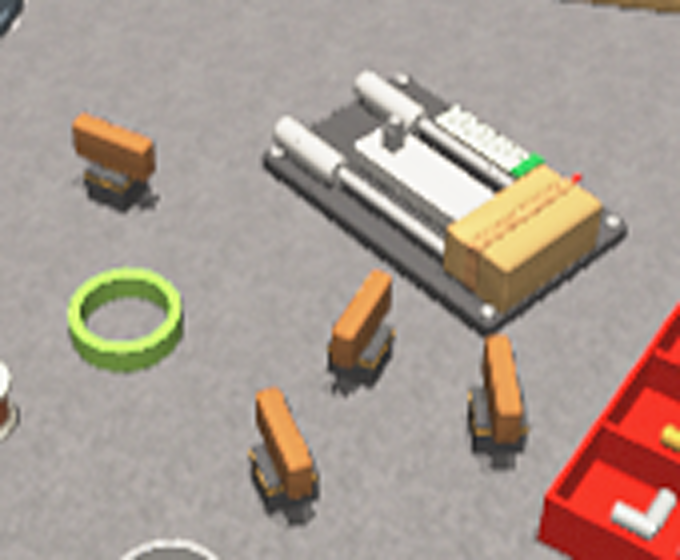

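View pics/c2.png

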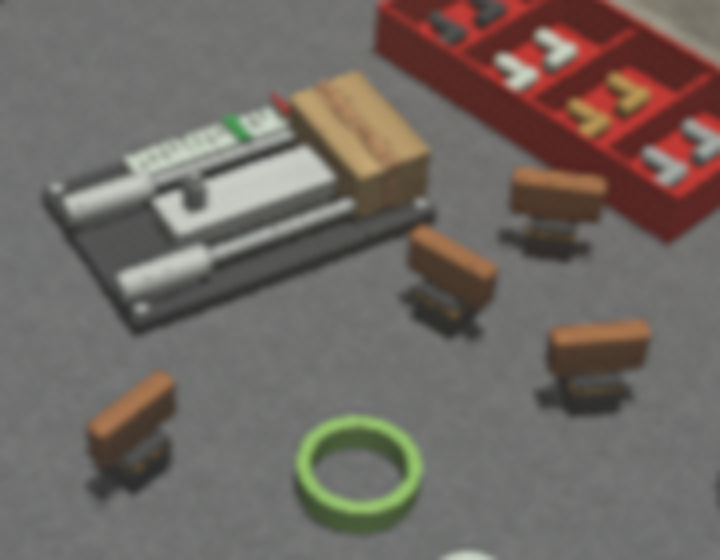

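The y values are -0.075, -0.117, -0.238 and -0.114, so the handle meant is the one at scene (261,272) / side (364,240), near (0.637,-0.24). It's upright, and the crop shows the same brown bar and steel hub with brass trim. Next I'll measure the clamp and handle roughly.

```bash
python3 - <<'E'
from h import *
s=load('scene0');d=load('side0')
cs=lambda u,v:(190+(u+.5)/4-.5,160+(v+.5)/4-.5); cd=lambda u,v:(215+(u+.5)/4-.5,150+(v+.5)/4-.5)
def p(n,a,b):
    x,e=tri(s,cs(*a),d,cd(*b)); print(n,x.round(4),round(e,4))
p('shanktop',(396,123),(193,183))
p('pointer',(577,178),(282,102))
p('band',(527,163),(237,127))
p('grip end A top',(268,393),(650,325)) 
p('grip end B top',(302,462),(552,333))
for a in [(265,158),(490,330),(625,228)]: print(onz(s,*cs(*a),.01).round(3))
for a in [(45,190),(137,330),(432,215)]: print(onz(d,*cd(*a),.01).round(3))
st=robot.get_state(); R=cv2.Rodrigues(st['tool_rot'])[0]; print(R.round(3)); print(vision.grab_frame('wrist')['T_tool_cam'])
E
```

```text
shanktop [0.5343 0.0683 0.0599] 0.0043
pointer [0.6742 0.1209 0.0303] 0.0081
band [0.6291 0.1233 0.0248] 0.0029
grip end A top [ 0.6381 -0.2654  0.109 ] 0.0265
grip end B top [ 0.6432 -0.2084  0.0186] 0.029
[0.438 0.021 0.01 ]
[ 0.689 -0.04   0.01 ]
[0.724 0.117 0.01 ]
[0.478 0.177 0.01 ]
[0.435 0.015 0.01 ]
[ 0.682 -0.042  0.01 ]
[[-0.976  0.22  -0.   ]
 [ 0.22   0.975 -0.001]
 [ 0.    -0.001 -1.   ]]
[[ 2.26809396e-04 -9.56294558e-01 -2.92404972e-01  7.41078110e-02]
 [ 9.99999939e-01  1.38715704e-04  3.22006524e-04 -1.39732727e-04]
 [-2.67371925e-04 -2.92405027e-01  9.56294530e-01 -1.81358790e-01]
 [ 0.00000000e+00  0.00000000e+00  0.00000000e+00  1.00000000e+00]]
```

```bash
python3 - <<'E'
from h import *
s=load('scene0');d=load('side0')
cs=lambda u,v:(190+(u+.5)/4-.5,160+(v+.5)/4-.5); cd=lambda u,v:(215+(u+.5)/4-.5,150+(v+.5)/4-.5)
def p(n,a,b):
    x,e=tri(s,cs(*a),d,cd(*b)); print(n,x.round(4),round(e,4))
p('grip end A top',(268,393),(552,333)) 
p('grip end B top',(302,462),(650,325))
for z in(.068,):
  print(onz(s,*cs(268,391),z),onz(s,*cs(300,464),z),onz(d,*cd(552,333),z),onz(d,*cd(648,325),z))
print('tin',onz(s,232,330,.0),onz(d,413,268,.04), 'glue',onz(d,167,155,.07),'driver',onz(d,380,330,.01))
E
```

```text
grip end A top [ 0.6133 -0.2178  0.0634] 0.0021
grip end B top [ 0.6672 -0.2578  0.0678] 0.0024
[ 0.6147273  -0.22074582  0.068     ] [ 0.66690554 -0.25848309  0.068     ] [ 0.61009617 -0.21913416  0.068     ] [ 0.66534427 -0.2582702   0.068     ]
tin [ 0.6651987  -0.39787169  0.        ] [ 0.65544864 -0.39507197  0.04      ] glue [0.42327865 0.40502472 0.07      ] driver [ 0.46082605 -0.44755015  0.01      ]
```

The handle's bar lies at about -36° and its centre is near (0.639,-0.239). The clamp's x axis is near -13°. I'll move over the clamp first for an accurate wrist view.

>>> {"op": "apply_moves", "data": {"deltas": [[[-29,-17,0],0,85],[[-29,-17,0],0,85],[[-29,-17,0],0,85],[[-29,-17,0],0,85],[[-29,-17,0],0,85],[[-29,-17,0],0,85],[[-29,-17,0],0,85],[[-29,-17,0],0,85],[[-29,-17,0],0,85],[[-29,-17,0],0,85],[[-29,-17,0],0,85],[[-29,-17,0],0,85]]}}

```text
clock: 1.2
tool_pos: [0.4055, 0.2107, 0.1922]
tool_rot: [0.348, 3.122, 0.0]
contact_force: [1.0, 1.1, 0.2]
gripper_width: 0.0851
```

>>> {"op": "apply_moves", "data": {"deltas": [[[-29,-17,0],0,85],[[-29,-17,0],0,85],[[-29,-17,0],0,85],[[-29,-17,0],0,85],[[-29,-17,0],0,85],[[-29,-17,0],0,85],[[0,0,0],0,85],[[0,0,0],0,85]]}}

```text
clock: 1.87
tool_pos: [0.5524, 0.0732, 0.1915]
tool_rot: [-0.351, -3.121, 0.0]
contact_force: [-0.4, 0.2, 0.4]
gripper_width: 0.0852
```

```bash
python3 - <<'E'
from h import *
f=grab('wrist','w1'); s=robot.get_state(); print(s['clock'],s['tool_pos'],s['joint_pos'],s['dq'])
E
```

```text
1.9167 [0.55176403 0.07412516 0.19175357] [1.33410238e-01 3.33172678e-01 1.24333425e-01 1.36286576e+00
 2.07738619e-04 3.56297779e-01] [ 0.02723524 -0.02131269 -0.0155922  -0.00099767  0.00117044  0.00207664]
```

View pics/w1.png

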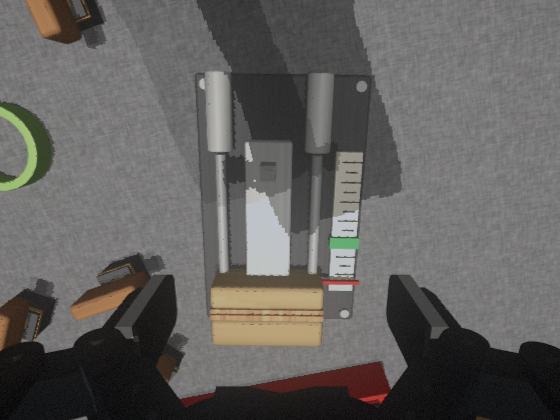

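The wrist view shows the clamp clearly: shank near (268,170), green band near (344,243), red pointer near (341,283). I'll zoom in to get those precisely.

```bash
python3 - <<'E'
from h import *
f=load('w1'); im=f['pixels']
cv2.imwrite('pics/c3.png',cv2.resize(im[135:215,230:310],None,fx=7,fy=7,interpolation=cv2.INTER_CUBIC))
hsv=cv2.cvtColor(im,cv2.COLOR_BGR2HSV)
roi=np.zeros(im.shape[:2],np.uint8); roi[140:330,320:370]=255
g=cv2.inRange(hsv,(50,120,60),(80,255,255))&roi
r=(cv2.inRange(hsv,(0,150,80),(6,255,255))|cv2.inRange(hsv,(172,150,80),(180,255,255)))&roi
for n,m,z in(('band',g,.018),('ptr',r,.032)):
    c=cv2.minAreaRect(cv2.findNonZero(m)); b=cv2.boxPoints(c); print(n,c); 
    print([onz(f,*q,z).round(4)[:2] for q in b], onz(f,*c[0],z).round(4))
# base corners z=.016: 
for n,q,z in [('bl',(196,74),.016),('br',(371,75),.016),('screwTR',(362,86),.018),('screwBR',(345,314),.018),('screwTL',(204,84),.018),('dbTL',(247,141),.038),('dbTR',(292,141),.038),('dbBL',(248,275),.038),('dbBR',(289,275),.038)]:
    print(n,onz(f,*q,z).round(4))
E
```

```text
Traceback (most recent call last):
cv2.error: OpenCV(4.12.0) /io/opencv/modules/imgproc/src/convhull.cpp:143: error: (-215:Assertion failed) total >= 0 && (depth == CV_32F || depth == CV_32S) in function 'convexHull'
```

View pics/c3.png

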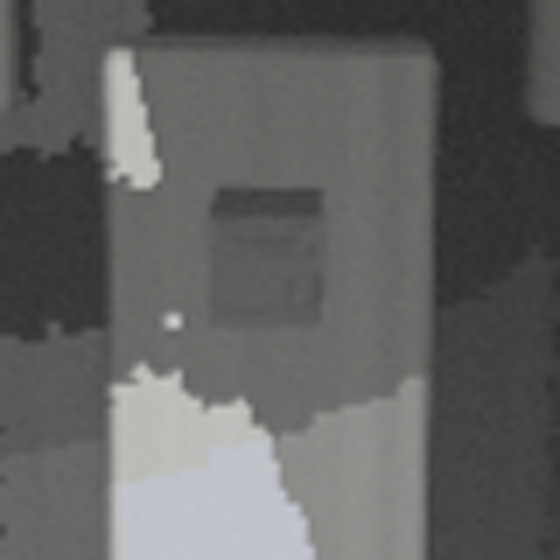

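```bash
python3 - <<'E'
from h import *
f=load('w1'); im=f['pixels']
hsv=cv2.cvtColor(im,cv2.COLOR_BGR2HSV)
print(hsv[243,344],hsv[283,345])
roi=np.zeros(im.shape[:2],np.uint8); roi[140:330,322:368]=255
g=cv2.inRange(hsv,(50,90,60),(80,255,255))&roi
r=(cv2.inRange(hsv,(0,110,60),(8,255,255))|cv2.inRange(hsv,(170,110,60),(180,255,255)))&roi
P={}
for n,m,z in(('band',g,.018),('ptr',r,.032)):
    pts=cv2.findNonZero(m); print(n,pts is not None and len(pts))
    c=cv2.minAreaRect(pts); b=cv2.boxPoints(c); print(n,c); 
    print([onz(f,*q,z).round(4)[:2] for q in b], onz(f,*c[0],z).round(4))
for n,q,z in [('bl',(196,74),.016),('br',(371,75),.016),('screwTR',(362,86),.018),('screwBR',(345,314),.018),('screwTL',(204,84),.018),('dbTL',(245.5,141),.038),('dbTR',(292,141),.038),('dbBL',(247,275),.038),('dbBR',(290,275),.038)]:
    print(n,onz(f,*q,z).round(4))
print('shank -x foot',onz(f,268.3,161.9,.038),'shoulder mid',onz(f,268.3,181.5,.06),'sh+x',onz(f,268.3,165.9,.06))
E
```

```text
[ 66 104 172] [  1 152 184]
band 310
band ((343.5, 242.5), (11.0, 29.0), 90.0)
[array([0.6241, 0.108 ]), array([0.6309, 0.1376]), array([0.6431, 0.1355]), array([0.6363, 0.1057])] [0.6336 0.1217 0.018 ]
ptr 161
ptr ((340.0, 282.0), (4.0, 36.0), 90.0)
[array([0.6639, 0.0913]), array([0.6723, 0.1279]), array([0.6768, 0.1272]), array([0.6685, 0.0904])] [0.6704 0.1092 0.032 ]
bl [0.4398 0.0182 0.016 ]
br [0.4765 0.1754 0.016 ]
screwTR [0.4841 0.1653 0.018 ]
screwBR [0.7186 0.1085 0.018 ]
screwTL [0.45   0.0233 0.018 ]
dbTL [0.5072 0.05   0.038 ]
dbTR [0.5166 0.0914 0.038 ]
dbBL [0.6382 0.0178 0.038 ]
dbBR [0.6479 0.0606 0.038 ]
shank -x foot [0.53043331 0.06586283 0.038     ] shoulder mid [0.54397057 0.06340566 0.06      ] sh+x [0.53053276 0.06661274 0.06      ]
```

Clamp yaw is about -13.5°, shank foot near (0.5375,0.065), and the opening needed is about 39 mm. The pointer and base corners both agree with the given dimensions. Now I'll move over the handle and take a close view.

>>> {"op": "apply_moves", "data": {"deltas": [[[-17,-32,0],0,85],[[-17,-32,0],0,85],[[-17,-32,0],0,85],[[-17,-32,0],0,85],[[-17,-32,0],0,85],[[-17,-32,0],0,85],[[-17,-32,0],0,85],[[-17,-32,0],0,85],[[-17,-32,0],0,85],[[0,0,0],0.1,85],[[0,0,0],0.1,85],[[0,0,0],0.1,85]]}}

```text
clock: 2.92
tool_pos: [0.6377, -0.2394, 0.192]
tool_rot: [-0.817, -3.033, -0.0]
contact_force: [-0.2, 0.8, -0.3]
gripper_width: 0.085
```

>>> {"op": "apply_moves", "data": {"deltas": [[[0,0,0],0.1,85],[[0,0,0],0,85],[[0,0,0],0,85]]}}

```text
clock: 3.17
tool_pos: [0.6378, -0.2391, 0.1925]
tool_rot: [0.955, 2.993, 0.0]
contact_force: [0.9, 0.3, -0.0]
gripper_width: 0.0851
```

```bash
python3 - <<'E'
from h import *
f=grab('wrist','w2'); s=robot.get_state(); print(s['clock'],s['tool_pos'],s['joint_pos'],cv2.Rodrigues(s['tool_rot'])[0].round(3))
E
```

```text
3.2167 [ 0.63780086 -0.23922351  0.19248773] [-3.58885132e-01  6.28634933e-01  5.88040014e-01  1.53014169e+00
  9.26156755e-05  2.58246316e-01] [[-0.816  0.579  0.   ]
 [ 0.579  0.816  0.   ]
 [-0.     0.    -1.   ]]
```

View pics/w2.png

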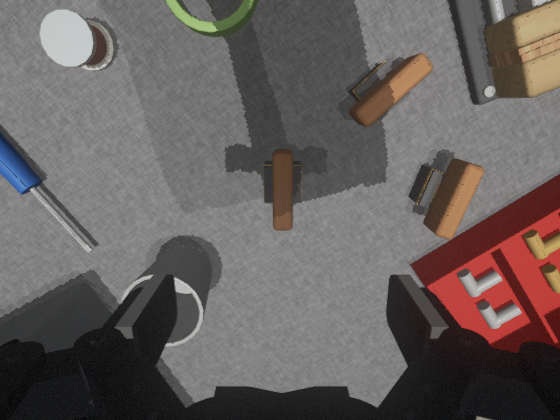

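The target's bar is at about (283,190), running almost vertically in the image. The tin at (165,310) is clear of the fingers. I'll measure the bar.

```bash
python3 - <<'E'
from h import *
f=load('w2'); im=f['pixels']; hsv=cv2.cvtColor(im,cv2.COLOR_BGR2HSV)
roi=np.zeros(im.shape[:2],np.uint8); roi[130:245,255:315]=255
m=cv2.inRange(hsv,(3,90,30),(20,255,255))&roi
c=cv2.minAreaRect(cv2.findNonZero(m)); print(c)
b=cv2.boxPoints(c); 
for q in b: print(q,onz(f,*q,.068).round(4))
cv2.imwrite('pics/c4.png',cv2.resize(im[135:245,240:330],None,fx=5,fy=5,interpolation=cv2.INTER_CUBIC))
E
```

```text
((286.22821044921875, 188.48757934570312), (80.57850646972656, 36.542510986328125), 80.98067474365234)
[261.86682 151.56082] [ 0.6015 -0.2331  0.068 ]
[297.95752 145.83215] [ 0.6151 -0.2057  0.068 ]
[310.5896  225.41434] [ 0.6796 -0.2364  0.068 ]
[274.4989 231.143 ] [ 0.6653 -0.2658  0.068 ]
```

View pics/c4.png

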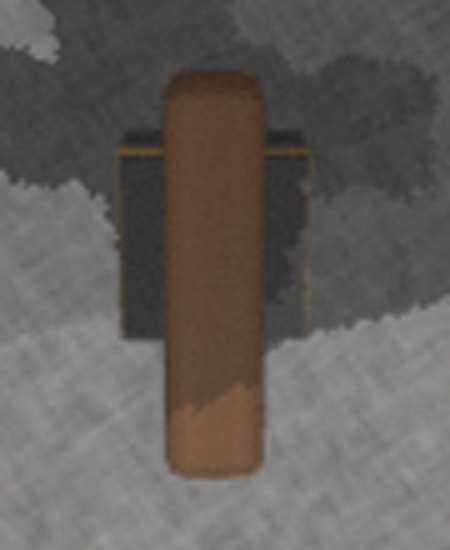

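```bash
python3 - <<'E'
from h import *
f=load('w2')
a=onz(f,282.8,153.2,.068);b=onz(f,282.8,229.8,.068); print(a,b,np.linalg.norm(b-a),(a+b)/2,np.degrees(np.arctan2(*(b-a)[1::-1])))
print(np.linalg.norm(onz(f,273,190,.068)-onz(f,292.6,190,.068)))
l=onz(f,263.6,165.2,.032);r=onz(f,301.4,165.2,.032);d=onz(f,263.6,202.8,.032);e=onz(f,301.4,202.8,.032);print(np.linalg.norm(l-r),np.linalg.norm(l-d),(l+e)/2)
s=robot.get_state();R=cv2.Rodrigues(s['tool_rot'])[0]
for c in((a+b)/2,(l+e)/2): print((R.T@(c-s['tool_pos'])*1000).round(1))
E
```

```text
[ 0.61279678 -0.21952205  0.068     ] [ 0.66859734 -0.25903001  0.068     ] 0.0683709116849654 [ 0.64069706 -0.23927603  0.068     ] -35.29929145143083
0.016971991542638096
0.03584830881597555 0.03702292766203033 [ 0.6413264 -0.239527   0.032    ]
[ -2.4   1.6 124.5]
[ -3.    1.8 160.5]
```

Sizes check out: bar 68 mm, hub about 36 mm, and yaw matches. The handle is at tool offset (-2.7, 1.7) mm. I'll descend to TCP z of about 0.035 and grip.

>>> {"op": "apply_moves", "data": {"deltas": [[[-2.7,1.7,10],0,85],[[0,0,25],0,85],[[0,0,30],0,85],[[0,0,30],0,85],[[0,0,30],0,85],[[0,0,20],0,85],[[0,0,10],0,85],[[0,0,2.5],0,85],[[0,0,0],0,85],[[0,0,0],0,85]]}}

```text
clock: 4.05
tool_pos: [0.6418, -0.2406, 0.0361]
tool_rot: [0.96, 2.99, -0.0]
contact_force: [0.3, -0.0, 0.4]
gripper_width: 0.085
```

>>> {"op": "apply_moves", "data": {"deltas": [[[0,0,0],0,10],[[0,0,0],0,10],[[0,0,0],0,10],[[0,0,0],0,10],[[0,0,0],0,10],[[0,0,0],0,10],[[0,0,0],0,10],[[0,0,0],0,10]], "newtons": 70}}

```text
clock: 4.72
tool_pos: [0.641, -0.2404, 0.0347]
tool_rot: [-0.961, -2.991, 0.0]
contact_force: [0.3, -0.3, -0.1]
gripper_width: 0.0101
```

The width reads 10 mm where 18 mm was expected, so the grasp may have missed. I'll look before moving anything.

```bash
python3 - <<'E'
from h import *
f=grab('wrist','w3');g=grab('scene','s3');h=grab('side','d3'); s=robot.get_state();print(s['gripper_width'],s['contact_force'],s['tool_pos'])
a=cv2.resize(g['pixels'][200:320,200:360],None,fx=3,fy=3,interpolation=cv2.INTER_CUBIC)
b=cv2.resize(h['pixels'][180:300,290:410],None,fx=3,fy=3,interpolation=cv2.INTER_CUBIC)
cv2.imwrite('pics/c5.png',np.hstack([a,b[:, :320]]))
E
```

```text
0.010289136500683613 [0.15086313 0.34896676 0.00397621] [ 0.64096238 -0.240375    0.03468761]
```

View pics/w3.png

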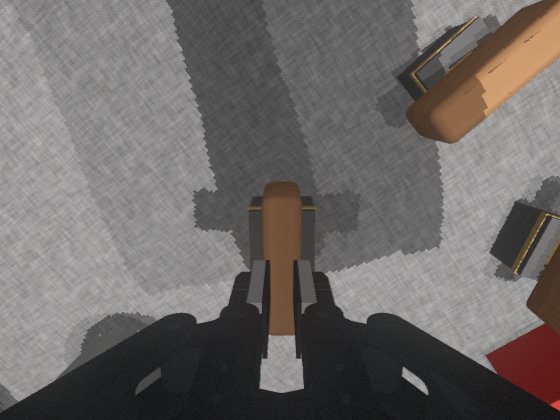

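View pics/c5.png

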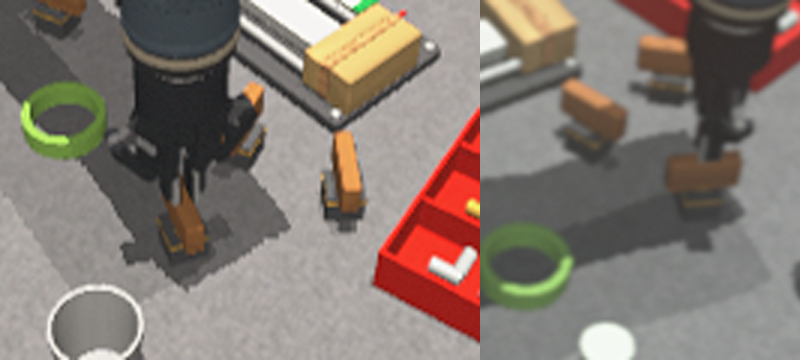

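The pads do sit on both sides of the bar in the wrist view, at (258,285) and (306,285). I'll command full closing and see where the fingers stop.

>>> {"op": "apply_moves", "data": {"deltas": [[[0,0,0],0,0],[[0,0,0],0,0],[[0,0,0],0,0],[[0,0,0],0,0]], "newtons": 80}}

```text
clock: 5.2
tool_pos: [0.641, -0.2404, 0.0347]
tool_rot: [-0.961, -2.991, -0.0]
contact_force: [0.1, -0.7, -0.8]
gripper_width: -0.0002
```

```bash
python3 - <<'E'
from h import *
f=grab('wrist','w4')
cv2.imwrite('pics/c6.png',cv2.resize(f['pixels'][170:370,210:350],None,fx=4,fy=3,interpolation=cv2.INTER_CUBIC))
E
```

```text
(no output)
```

View pics/c6.png

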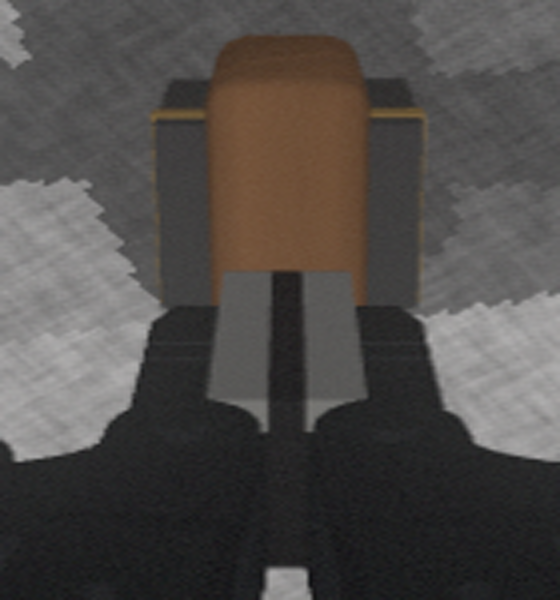

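```bash
python3 - <<'E'
from h import *
f=load('w4');s=robot.get_state();R=cv2.Rodrigues(s['tool_rot'])[0];t=s['tool_pos']
for n,p in [('tcp',[0,0,0]),('grasp',[0,0,-.019]),('bar +x end top',[.035,0,.0347-.068]),('bar -x end top',[-.035,0,.0347-.068]),('bar+ y',[.035,.009,.0347-.068]),('bar+ low',[.035,0,.0347-.032])]:
    print(n,proj(f,t+R@np.array(p)))
w=load('w2')
E
```

```text
tcp [280.99967674 244.54228518]
grasp [280.99024097 259.34095968]
bar +x end top [280.98860279 197.36934464]
bar -x end top [280.97571259 339.05500925]
bar+ y [302.33224045 197.37320041]
bar+ low [281.00751149 179.56909076]
```

The bar is where predicted, but the fingers have closed to 0 and appear at row ~260 instead of the expected fingertip row of ~244. I'll check the outside views to see where the fingertips really are.

```bash
python3 - <<'E'
from h import *
g=grab('scene','s5');h=grab('side','d5')
s=robot.get_state();t=s['tool_pos'];print(t)
print('tcp scene',proj(g,t),'side',proj(h,t)); up=np.array([0,0,.033]); print('tcp+33mm',proj(g,t+up),proj(h,t+up))
f=load('w4');R=cv2.Rodrigues(s['tool_rot'])[0]
for z in(0,-.013,-.019,-.033,-.045): print(z,proj(f,t+R@np.array([.011,0,z])),proj(f,t+R@np.array([.011,.005,z])))
a=cv2.resize(g['pixels'][205:305,215:305],None,fx=4.5,fy=5,interpolation=cv2.INTER_CUBIC)
b=cv2.resize(h['pixels'][185:285,325:402],None,fx=5,fy=5,interpolation=cv2.INTER_CUBIC)
cv2.imwrite('pics/c7.png',np.hstack([a,b]))
E
```

```text
[ 0.64097211 -0.24037635  0.03468094]
tcp scene [260.51421221 274.34860951] side [364.26102775 239.87878158]
tcp+33mm [260.42271332 266.59862691] [365.87812178 231.71106968]
0 [281.07329418 225.18791406] [290.52752736 225.18922099]
-0.013 [281.07174916 233.82817667] [291.18091891 233.82947028]
-0.019 [281.07096149 238.23308602] [291.51402536 238.23436765]
-0.033 [281.06890434 249.73729564] [292.38399125 249.7385295 ]
-0.045 [281.06684655 261.24512472] [293.25422905 261.24628692]
```

View pics/c7.png

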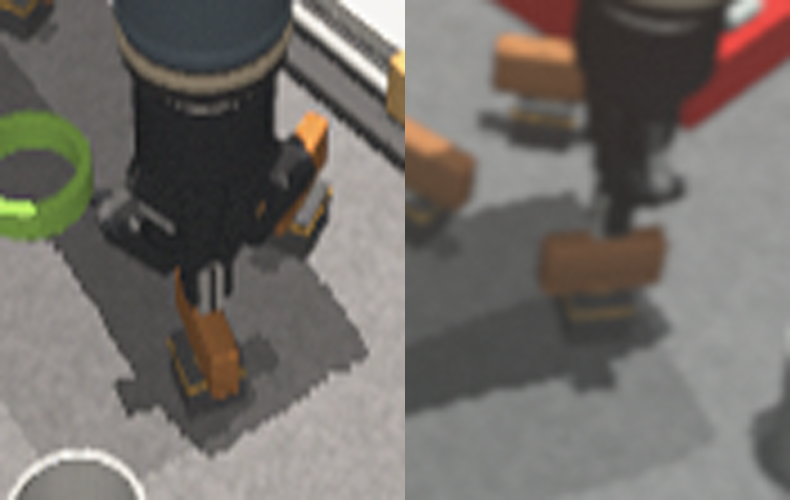

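The fingertips appear to end at or above the bar's top, roughly 35–45 mm short of the reported TCP. I'll raise the arm with the fingers shut and triangulate the tips in free view.

>>> {"op": "apply_moves", "data": {"deltas": [[[0,0,-20],0,0],[[0,0,-30],0,0],[[0,0,-30],0,0],[[0,0,-20],0,0],[[0,0,0],0,0],[[0,0,0],0,0]]}}

```text
clock: 5.85
tool_pos: [0.6417, -0.2407, 0.1358]
tool_rot: [0.96, 2.989, -0.0]
contact_force: [0.6, 0.7, -0.4]
gripper_width: -0.0001
```

```bash
python3 - <<'E'
from h import *
g=grab('scene','s6');h=grab('side','d6');f=grab('wrist','w6')
s=robot.get_state();t=s['tool_pos'];print(t)
print('tcp scene',proj(g,t),'side',proj(h,t)); up=np.array([0,0,.04]); print('tcp+40mm',proj(g,t+up),proj(h,t+up))
a=cv2.resize(g['pixels'][200:290,215:305],None,fx=4.5,fy=6,interpolation=cv2.INTER_CUBIC)
b=cv2.resize(h['pixels'][165:255,330:407],None,fx=5,fy=6,interpolation=cv2.INTER_CUBIC)
a=cv2.resize(g['pixels'][200:290,215:305],(540,540),interpolation=cv2.INTER_CUBIC)
b=cv2.resize(h['pixels'][165:255,330:370],(240,540),interpolation=cv2.INTER_CUBIC)
cv2.imwrite('pics/c8.png',np.hstack([a,b]))
cv2.imwrite('pics/c9.png',cv2.resize(h['pixels'][165:255,320:410],(540,540),interpolation=cv2.INTER_CUBIC))
E
```

```text
[ 0.64034258 -0.24016711  0.13333074]
tcp scene [260.07180377 249.99607483] side [369.04806592 214.68979286]
tcp+40mm [259.94057323 239.2441735 ] [371.22227018 203.68652031]
```

View pics/c8.png

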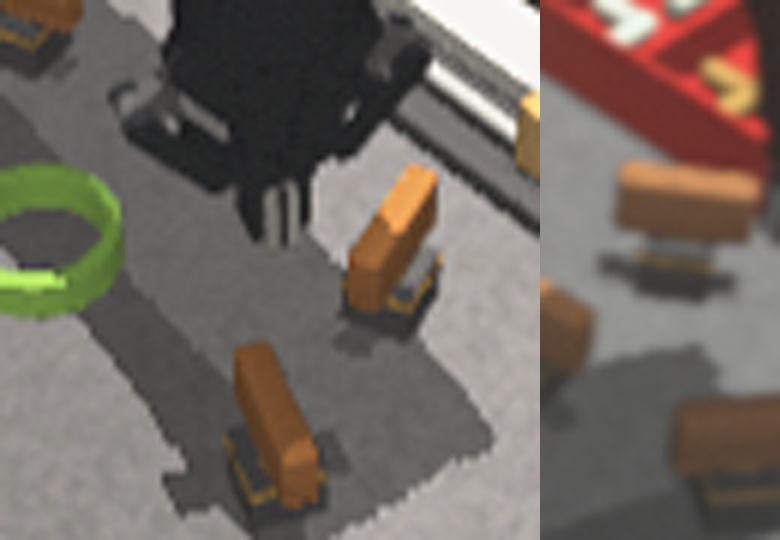

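View pics/c9.png

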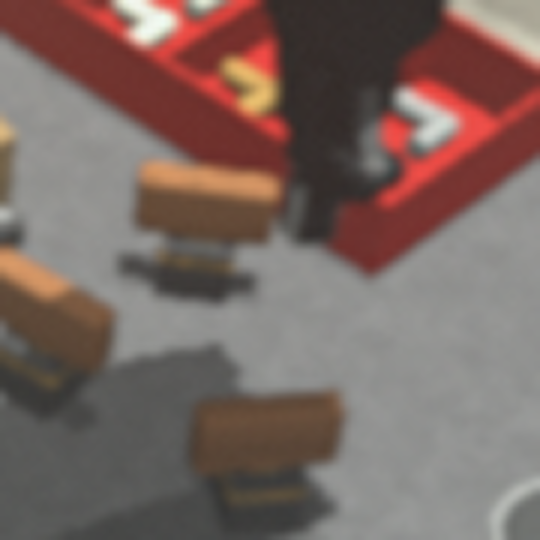

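View pics/w6.png

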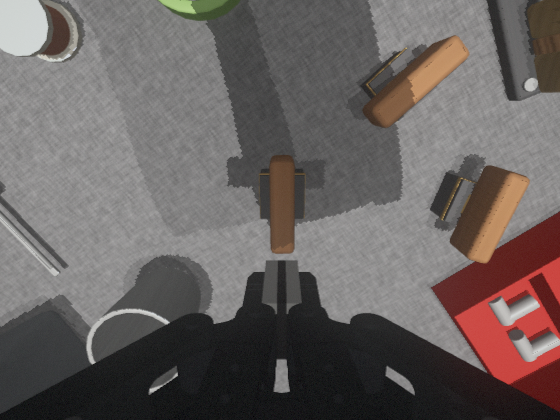

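```bash
python3 - <<'E'
from h import *
g=load('s6');h=load('d6');f=load('w6')
s=robot.get_state();t=s['tool_pos'];R=cv2.Rodrigues(s['tool_rot'])[0]
print(s['joint_pos'])
P=lambda c,*p:proj(c,t+R@np.array(p)).round(1)
for z in(0,-.030,-.035,-.04,-.045,-.05):
    print(z,'scene',P(g,-.011,0,z),'side',P(h,.0,-.007,z),P(h,.011,-.007,z),'wrist',P(f,.011,-.007,z),P(f,.011,.007,z))
E
```

```text
[-3.58809302e-01  6.30164321e-01  4.41900772e-01  1.38449857e+00
 -2.75282716e-05  2.62989394e-01]
0 scene [261.5 253.2] side [369.7 216.5] [365.7 216.8] wrist [267.7 224.6] [294.1 224.6]
-0.03 scene [261.5 245.2] side [371.4 208.3] [367.3 208.6] wrist [265.4 246.5] [296.4 246.5]
-0.035 scene [261.5 243.8] side [371.7 206.9] [367.5 207.2] wrist [264.9 250.9] [296.9 250.9]
-0.04 scene [261.5 242.4] side [371.9 205.5] [367.8 205.8] wrist [264.4 255.5] [297.4 255.5]
-0.045 scene [261.4 241. ] side [372.2 204.1] [368.1 204.4] wrist [263.9 260.5] [297.9 260.5]
-0.05 scene [261.4 239.6] side [372.5 202.7] [368.3 203. ] wrist [263.3 265.8] [298.5 265.8]
```

All three views agree: the real fingertips are about 43–44 mm short of the reported TCP, so the fingers closed on air above the bar. From here I'll use tip z = tool z + 0.0435. I'll open, descend to tool z of about -0.0075, and watch the force.

>>> {"op": "apply_moves", "data": {"deltas": [[[0,0,0],0,70],[[0,0,0],0,70],[[0,0,10],0,70],[[0,0,20],0,70],[[0,0,20],0,70],[[0,0,20],0,70],[[0,0,20],0,70],[[0,0,15],0,70],[[0,0,10],0,70],[[0,0,5],0,70],[[0,0,0],0,70]]}}

```text
clock: 6.92
tool_pos: [0.6403, -0.2401, 0.0134]
tool_rot: [-0.961, -2.989, -0.0]
contact_force: [-0.3, 0.2, 0.2]
gripper_width: 0.07
```

```bash
python3 - <<'E'
from h import *
f=grab('wrist','w7'); s=robot.get_state();print(s['tool_pos'],s['contact_force'],s['gripper_width'])
E
```

```text
[ 0.64082638 -0.2403568   0.01458916] [0.56024071 0.02413221 0.13298313] 0.06997041661105172
```

View pics/w7.png

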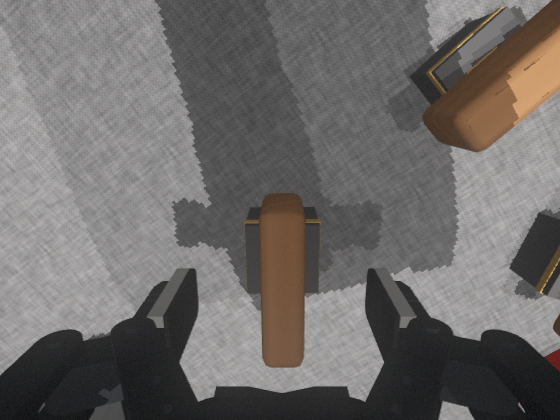

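The bar is centred between the open fingers at about (283,285). I'll go down another 22 mm and close.

>>> {"op": "apply_moves", "data": {"deltas": [[[0,0,10],0,70],[[0,0,8],0,70],[[0,0,4],0,70],[[0,0,0],0,70],[[0,0,0],0,0],[[0,0,0],0,0],[[0,0,0],0,0],[[0,0,0],0,0],[[0,0,0],0,0],[[0,0,0],0,0],[[0,0,0],0,0],[[0,0,0],0,0]], "newtons": 80}}

```text
clock: 7.97
tool_pos: [0.6415, -0.2405, -0.0067]
tool_rot: [0.961, 2.99, 0.0]
contact_force: [-0.0, 0.7, 6.1]
gripper_width: 0.0174
```

Gripped at 17.4 mm, which fits the 18 mm bar. Lifting and checking the hold.

>>> {"op": "apply_moves", "data": {"deltas": [[[0,0,-15],0,0],[[0,0,-25],0,0],[[0,0,-30],0,0],[[0,0,-25],0,0],[[0,0,-15],0,0],[[29,21,0],0,0],[[29,21,0],0,0],[[29,21,0],0,0]]}}

```text
clock: 8.63
tool_pos: [0.6062, -0.1378, 0.1025]
tool_rot: [0.963, 2.99, -0.0]
contact_force: [0.5, 0.9, -1.4]
gripper_width: 0.0171
```

>>> {"op": "apply_moves", "data": {"deltas": [[[29,21,0],0,0],[[29,21,0],0,0],[[29,21,0],0,0],[[29,21,0],0,0],[[29,21,0],0,0],[[29,20,0],0,0]]}}

```text
clock: 9.13
tool_pos: [0.5374, 0.0659, 0.1027]
tool_rot: [-0.961, -2.991, 0.0]
contact_force: [0.3, -0.1, -1.9]
gripper_width: 0.017
```

>>> {"op": "apply_moves", "data": {"deltas": [[[0,0,0],0.11,0],[[0,0,0],0.11,0],[[0,0,0],0.11,0],[[0,0,0],0.11,0],[[0,0,0],0.11,0],[[0,0,0],0.11,0],[[0,0,0],0.11,0],[[0,0,0],0.11,0],[[0,0,0],0.11,0],[[0,0,0],0.11,0],[[0,0,0],0.085,0],[[0,0,0],0,0]]}}

```text
clock: 10.13
tool_pos: [0.5381, 0.0644, 0.1026]
tool_rot: [-2.472, -1.939, 0.001]
contact_force: [0.3, 0.7, -1.9]
gripper_width: 0.0171
```

```bash
python3 - <<'E'
from h import *
g=grab('scene','s8');h=grab('side','d8');f=grab('wrist','w8')
s=robot.get_state();t=s['tool_pos'];R=cv2.Rodrigues(s['tool_rot'])[0];print(t,s['contact_force'],s['gripper_width'],s['joint_pos'],np.degrees(np.arctan2(R[1,1],R[0,1])))
a=cv2.resize(g['pixels'][130:250,240:360],(540,540),interpolation=cv2.INTER_CUBIC);cv2.imwrite('pics/c10.png',a)
a=cv2.resize(h['pixels'][110:230,210:330],(540,540),interpolation=cv2.INTER_CUBIC);cv2.imwrite('pics/c11.png',a)
E
```

```text
[0.53820908 0.0644281  0.10262023] [ 0.41845915 -0.86026635 -2.28138144] 0.016779655780605536 [ 1.19158532e-01  3.31017523e-01 -1.05537944e-01  1.13447986e+00
 -2.62311779e-05  1.92272000e+00] -13.336460573496131
```

View pics/c10.png

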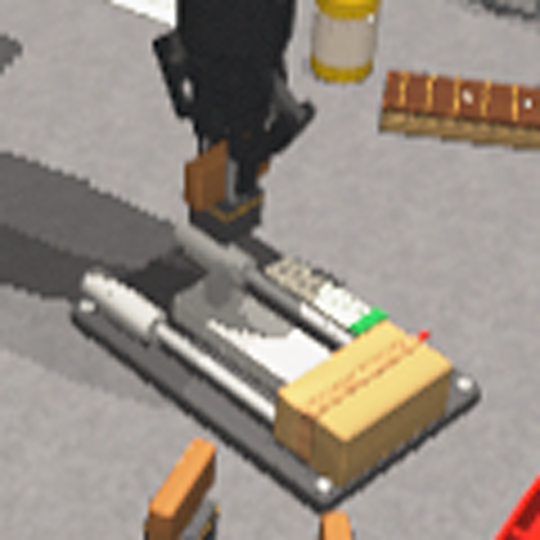

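View pics/c11.png

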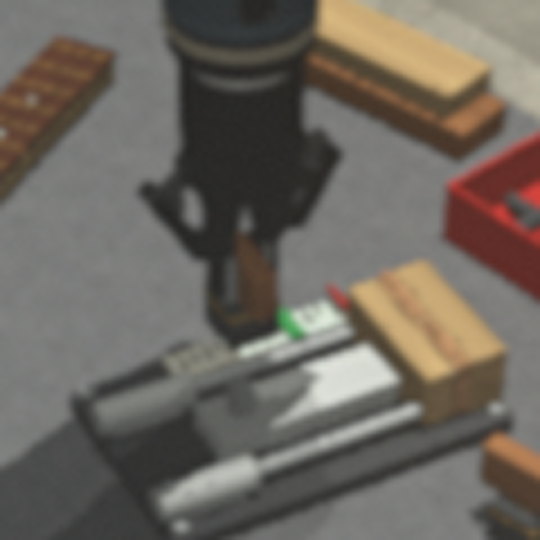

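View pics/w8.png

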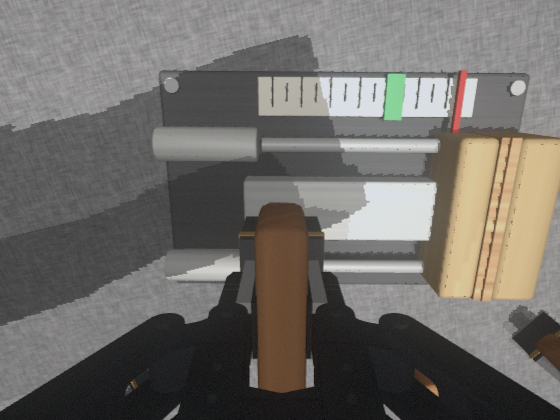

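The handle is held upright and square. I'll re-measure the clamp and the handle's in-hand offset from this view.

```bash
python3 - <<'E'
from h import *
f=load('w8');s=robot.get_state();t=s['tool_pos'];R=cv2.Rodrigues(s['tool_rot'])[0]; im=f['pixels']
hz=t[2]+.0067
T=lambda p:(R.T@(p-t)*1000).round(1)
print('brass edge tool',T(onz(f,240,234.5,hz+.032)),T(onz(f,324,234.5,hz+.032)))
print('bar top end',T(onz(f,281.5,208,hz+.068)))
A=onz(f,171.5,86,.018);B=onz(f,517.5,88,.018);print('screws',A,B,np.degrees(np.arctan2(*(B-A)[1::-1])),np.linalg.norm(A-B))
hsv=cv2.cvtColor(im,cv2.COLOR_BGR2HSV); roi=np.zeros(im.shape[:2],np.uint8); roi[60:128,370:480]=255
g=cv2.inRange(hsv,(50,90,60),(80,255,255))&roi
r=(cv2.inRange(hsv,(0,110,60),(8,255,255))|cv2.inRange(hsv,(170,110,60),(180,255,255)))&roi
xh=np.array([np.cos(np.radians(-13.4)),np.sin(np.radians(-13.4)),0]);yh=np.array([-xh[1],xh[0],0])
O=np.array([.5375,.0648,0])+.045*xh
for n,m,z in(('band',g,.018),('ptr',r,.032)):
    c=cv2.minAreaRect(cv2.findNonZero(m));p=onz(f,*c[0],z);print(n,c,p,(p-O)@xh,(p-O)@yh)
for n,q,z in [('baseTL',(160,71),.016),('baseTR',(528,74),.016),('dbTopL',(244,178),.038),('dbTopR',(434,178),.038),('barrel',(258,145),.03)]:
    p=onz(f,*q,z);print(n,p.round(4),((p-O)@xh).round(4),((p-O)@yh).round(4))
cv2.imwrite('pics/c12.png',cv2.resize(im[60:260,150:350],None,fx=3,fy=3,interpolation=cv2.INTER_CUBIC))
E
```

```text
brass edge tool [ 20.7 -16.8 -38.7] [ 20.7  18.4 -38.7]
bar top end [ 42.9   0.5 -74.7]
screws [0.48402122 0.16361502 0.018     ] [0.71738291 0.1069659  0.018     ] -13.644751741529882 0.24013912971441728
band ((393.7868957519531, 96.15316772460938), (17.137163162231445, 45.20566940307617), 4.899093151092529) [0.6330212  0.12141135 0.018     ] 0.03480116090828138 0.07720699502336266
ptr ((459.4300537109375, 98.99000549316406), (6.505382061004639, 57.27565002441406), 8.130102157592773) [0.67107501 0.11039004 0.032     ] 0.07437314863823599 0.07530461999386365
baseTL [0.4789 0.175  0.016 ] -0.1276 0.0936
baseTR [0.7261 0.1144 0.016 ] 0.127 0.092
dbTopL [0.5191 0.0929 0.038 ] -0.0694 0.0231
dbTopR [0.6465 0.0627 0.038 ] 0.0615 0.0232
barrel [0.5334 0.1117 0.03  ] -0.0599 0.0447
```

View pics/c12.png

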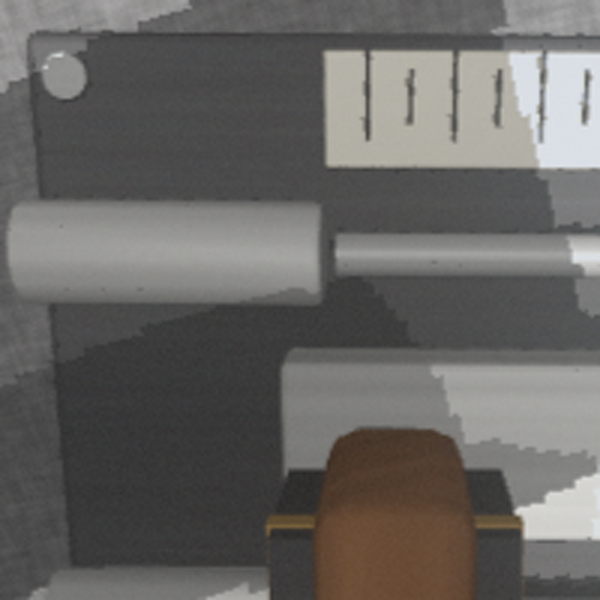

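```bash
python3 - <<'E'
from h import *
def edges(n):
    f=load(n); im=f['pixels'].astype(int); return f,im
f,im=edges('w8'); s=robot.get_state();t=s['tool_pos'];R=cv2.Rodrigues(s['tool_rot'])[0]
for dz in(0,-.003,-.005):
    hz=t[2]+.0067+dz
    T=lambda p:(R.T@(p-t)*1000).round(1)
    print(dz,T(onz(f,240,234.5,hz+.032)),T(onz(f,324,234.5,hz+.032)))
w=load('w7')
t7=np.array([.6408,-.2404,.0146]);R7=cv2.Rodrigues(np.array([-.961,-2.989,0]))[0]
a=w['pixels'][185:310,235:330]; cv2.imwrite('pics/c13.png',cv2.resize(a,None,fx=5,fy=4.5,interpolation=cv2.INTER_CUBIC))
E
```

```text
0 [ 20.7 -16.8 -38.7] [ 20.7  18.4 -38.7]
-0.003 [ 19.5 -17.2 -35.7] [ 19.5  18.8 -35.7]
-0.005 [ 18.8 -17.4 -33.7] [ 18.8  19.  -33.7]
```

View pics/c13.png

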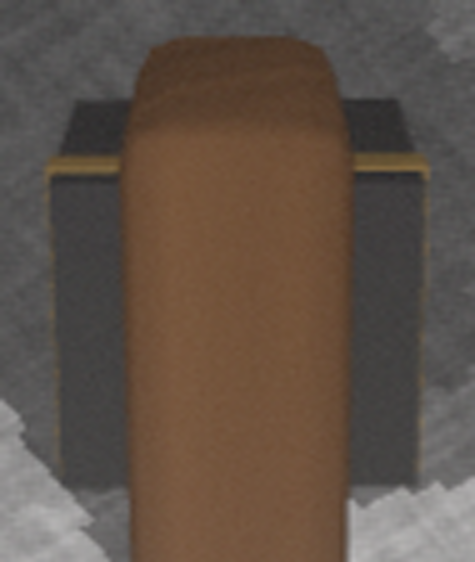

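```bash
python3 - <<'E'
from h import *
w=load('w7');t7=np.array([.6408,-.2404,.0146]);R7=cv2.Rodrigues(np.array([-.961,-2.989,0]))[0]
T7=lambda p:(R7.T@(p-t7)*1000).round(1)
for v in(221,222.7):print('w7',[T7(onz(w,u,v,.031)) for u in(244,320.4)])
s=robot.get_state();t=s['tool_pos'];R=cv2.Rodrigues(s['tool_rot'])[0];T=lambda p:(R.T@(p-t)*1000).round(1)
f=load('w8')
for dz in(0,-.002,-.004):
  for v in (234,236.5): print('w8',dz,[T(onz(f,u,v,t[2]+.0067+.031+dz)) for u in(239,324)])
E
```

```text
w7 [array([ 19.8, -17.7, -16.4]), array([ 19.8,  18.6, -16.4])]
w7 [array([ 18.9, -17.7, -16.4]), array([ 19. ,  18.7, -16.4])]
w8 0 [array([ 20.5, -17.4, -37.7]), array([ 20.5,  18.5, -37.7])]
w8 0 [array([ 19.4, -17.4, -37.7]), array([ 19.4,  18.5, -37.7])]
w8 -0.002 [array([ 19.7, -17.6, -35.7]), array([ 19.8,  18.8, -35.7])]
w8 -0.002 [array([ 18.6, -17.7, -35.7]), array([ 18.6,  18.8, -35.7])]
w8 -0.004 [array([ 19. , -17.9, -33.7]), array([ 19. ,  19. , -33.7])]
w8 -0.004 [array([ 17.8, -17.9, -33.7]), array([ 17.8,  19. , -33.7])]
```

The handle's centre in the tool frame is about (+1.2, +0.5) mm. The correction to the shank is about (-1.0,-1.3) mm. I'll descend to just inside the taper and check forces.

>>> {"op": "apply_moves", "data": {"deltas": [[[-1,-1.3,5],0,0],[[0,0,12],0,0],[[0,0,12],0,0],[[0,0,6],0,0],[[0,0,0],0,0],[[0,0,4],0,0],[[0,0,4],0,0],[[0,0,0],0,0]], "newtons": 100}}

```text
clock: 10.95
tool_pos: [0.5367, 0.0638, 0.0593]
tool_rot: [-2.467, -1.945, 0.0]
contact_force: [-0.5, -0.8, -2.2]
gripper_width: 0.0172
```

```bash
python3 - <<'E'
from h import *
g=grab('scene','s9');h=grab('side','d9')
s=robot.get_state();t=s['tool_pos'];print(t,s['contact_force'],s['gripper_width'])
a=cv2.resize(g['pixels'][150:220,255:325],(420,420),interpolation=cv2.INTER_CUBIC)
b=cv2.resize(h['pixels'][150:220,225:285],(360,420),interpolation=cv2.INTER_CUBIC);cv2.imwrite('pics/c14.png',np.hstack([a,b]))
E
```

```text
[0.5369195  0.06380751 0.05988394] [ 0.14016568 -1.01466241 -1.80373491] 0.01683695033616459
```

View pics/c14.png

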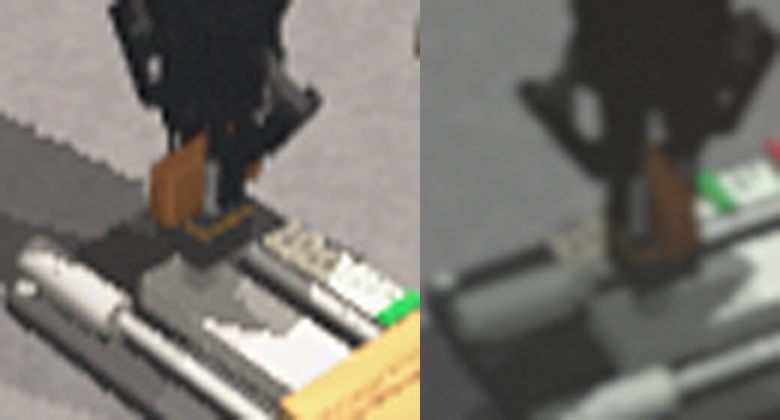

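No contact yet; the hub's underside is at about 0.065, just at the shank top. Continuing down in small steps.

>>> {"op": "apply_moves", "data": {"deltas": [[[0,0,2],0,0],[[0,0,2],0,0],[[0,0,2],0,0],[[0,0,0],0,0]]}}

```text
clock: 11.38
tool_pos: [0.5366, 0.0638, 0.0533]
tool_rot: [-2.467, -1.944, 0.001]
contact_force: [-0.2, 0.0, -2.6]
gripper_width: 0.0164
```

>>> {"op": "apply_moves", "data": {"deltas": [[[0,0,2],0,0],[[0,0,2],0,0],[[0,0,2],0,0],[[0,0,0],0,0]]}}

```text
clock: 11.72
tool_pos: [0.5366, 0.0638, 0.0472]
tool_rot: [-2.467, -1.944, 0.001]
contact_force: [-0.3, -0.0, -2.5]
gripper_width: 0.017
```

The underside is now at about 0.054 with no resistance, so the bore is around the shank. Continuing to the seat.

>>> {"op": "apply_moves", "data": {"deltas": [[[0,0,3],0,0],[[0,0,3],0,0],[[0,0,3],0,0],[[0,0,2],0,0],[[0,0,2],0,0],[[0,0,0],0,0]]}}

```text
clock: 12.22
tool_pos: [0.5366, 0.0637, 0.0343]
tool_rot: [-2.467, -1.944, 0.001]
contact_force: [-0.2, -0.2, -1.8]
gripper_width: 0.0169
```

>>> {"op": "apply_moves", "data": {"deltas": [[[0,0,1],0,0],[[0,0,1],0,0],[[0,0,1],0,0],[[0,0,0],0,0]]}}

```text
clock: 12.55
tool_pos: [0.5367, 0.0638, 0.0315]
tool_rot: [-2.467, -1.944, 0.0]
contact_force: [0.4, -0.1, -1.4]
gripper_width: 0.0168
```

>>> {"op": "apply_moves", "data": {"deltas": [[[0,0,0.7],0,0],[[0,0,0.7],0,0],[[0,0,0],0,0]]}}

```text
clock: 12.8
tool_pos: [0.537, 0.0638, 0.0313]
tool_rot: [2.467, 1.944, 0.001]
contact_force: [-6.3, -0.5, 15.0]
gripper_width: 0.0168
```

>>> {"op": "apply_moves", "data": {"deltas": [[[0,0,0.7],0,0],[[0,0,0.7],0,0],[[0,0,0],0,0]]}}

```text
clock: 13.05
tool_pos: [0.5372, 0.0638, 0.0312]
tool_rot: [2.467, 1.944, 0.003]
contact_force: [-15.1, -1.9, 38.8]
gripper_width: 0.0168
```

Contact came at tool z 0.0313, exactly the predicted seating height, so the handle is down on the foot. I'll ease the push off and verify visually.

>>> {"op": "apply_moves", "data": {"deltas": [[[0,0,-1.8],0,0],[[0,0,0],0,0],[[0,0,0],0,0],[[0,0,0],0,0]]}}

```text
clock: 13.38
tool_pos: [0.5373, 0.0638, 0.0313]
tool_rot: [2.467, 1.944, 0.001]
contact_force: [-2.6, -0.5, 12.4]
gripper_width: 0.0172
```

```bash
python3 - <<'E'
from h import *
g=grab('scene','s10');h=grab('side','d10');f=grab('wrist','w10')
s=robot.get_state();t=s['tool_pos'];print(s['clock'],t,s['contact_force'],s['gripper_width'])
a=cv2.resize(g['pixels'][150:220,255:325],(420,420),interpolation=cv2.INTER_CUBIC)
b=cv2.resize(h['pixels'][150:220,225:285],(360,420),interpolation=cv2.INTER_CUBIC);cv2.imwrite('pics/c15.png',np.hstack([a,b]))
E
```

```text
13.5333 [0.53726812 0.06385178 0.03129963] [-3.06291419 -0.44588727 13.10841934] 0.01680033677348636
```

View pics/c15.png

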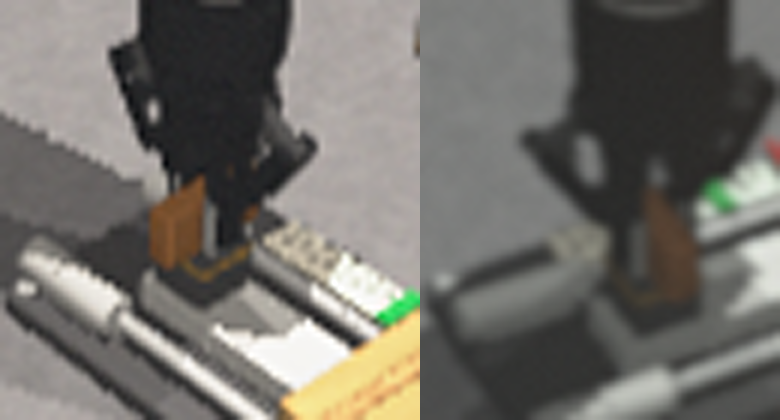

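View pics/w10.png

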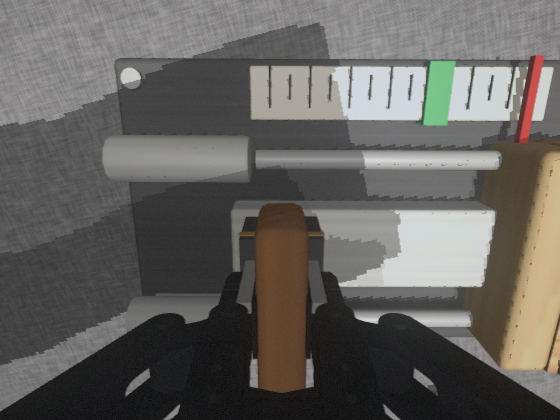

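The hub stands flat on the drawbar, with green at (438,92) and red at (530,98) in the wrist view. Now I'll pull along the tool's -y by about 36 mm.

>>> {"op": "apply_moves", "data": {"deltas": [[[0,-2,0],0,0],[[0,-3,0],0,0],[[0,-3,0],0,0],[[0,-4,0],0,0],[[0,-4,0],0,0],[[0,-4,0],0,0],[[0,-4,0],0,0],[[0,-4,0],0,0],[[0,-4,0],0,0],[[0,-3,0],0,0],[[0,-1,0],0,0],[[0,0,0],0,0]]}}

```text
clock: 14.53
tool_pos: [0.5036, 0.0722, 0.0314]
tool_rot: [2.466, 1.943, 0.004]
contact_force: [7.7, -1.6, 2.0]
gripper_width: 0.017
```

```bash
cat > m.py <<'E'
from h import *
import sys
f=grab('wrist',sys.argv[1]); im=f['pixels']
s=robot.get_state();t=s['tool_pos'];print(s['clock'],t,s['tool_rot'],s['contact_force'],s['gripper_width'])
hsv=cv2.cvtColor(im,cv2.COLOR_BGR2HSV); roi=np.zeros(im.shape[:2],np.uint8); roi[20:160,330:560]=255
g=cv2.inRange(hsv,(50,90,60),(80,255,255))&roi
r=(cv2.inRange(hsv,(0,110,60),(8,255,255))|cv2.inRange(hsv,(170,110,60),(180,255,255)))&roi
xh=np.array([np.cos(np.radians(-13.5)),np.sin(np.radians(-13.5)),0]);P=[]
for n,m,z in(('band',g,.018),('ptr',r,.032)):
    n_,lab,st,_=cv2.connectedComponentsWithStats(m); k=1+np.argmax(st[1:,4]); m=np.uint8(lab==k)
    c=cv2.minAreaRect(cv2.findNonZero(m));p=onz(f,*c[0],z);P.append(p);print(n,np.round(c[0],1),np.round(c[1],1),p.round(4))
print('pointer-band along x mm',((P[1]-P[0])@xh*1000).round(1))
E
python3 m.py w11
```

```text
14.5833 [0.50364316 0.07211305 0.03135488] [2.46589447 1.94281293 0.00386917] [ 8.00758143 -1.50542694  2.49405399] 0.0168662088855975
band [508.7  93. ] [25.3 66.9] [0.6354 0.1208 0.018 ]
ptr [533.9  99. ] [12.9 89.8] [0.6387 0.1169 0.032 ]
pointer-band along x mm 4.2
```

View pics/w11.png

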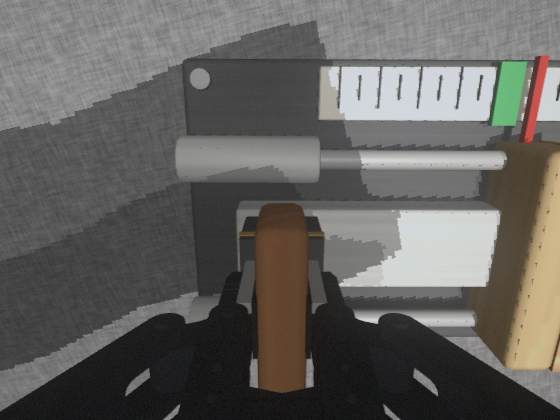

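About 4–5 mm remain, and the 8 N pull agrees with an opening of roughly 34 mm. Pulling 5 mm more.

>>> {"op": "apply_moves", "data": {"deltas": [[[0,-2,0],0,0],[[0,-2,0],0,0],[[0,-1,0],0,0],[[0,0,0],0,0],[[0,0,0],0,0],[[0,0,0],0,0]]}}

```text
clock: 15.08
tool_pos: [0.4991, 0.0733, 0.0314]
tool_rot: [2.466, 1.943, 0.004]
contact_force: [7.2, -2.2, 2.2]
gripper_width: 0.0171
```

```bash
python3 m.py w12; python3 - <<'E'
from h import *
g=grab('scene','s12');h=grab('side','d12')
a=cv2.resize(g['pixels'][150:220,270:350],(480,420),interpolation=cv2.INTER_CUBIC)
b=cv2.resize(h['pixels'][155:225,230:280],(300,420),interpolation=cv2.INTER_CUBIC);cv2.imwrite('pics/c16.png',np.hstack([a,b]))
b=cv2.resize(h['pixels'][150:220,230:330],(800,560),interpolation=cv2.INTER_CUBIC);cv2.imwrite('pics/c17.png',b)
E
```

```text
15.1333 [0.49905589 0.07327432 0.03136174] [2.46575019 1.94270815 0.00422313] [ 9.06631253 -2.15093771  2.38786494] 0.01676855564395172
band [516.1  93.3] [21.5 67.1] [0.6346 0.1209 0.018 ]
ptr [533.9  98.9] [13.3 89.6] [0.6343 0.1181 0.032 ]
pointer-band along x mm 0.3
```

View pics/w12.png

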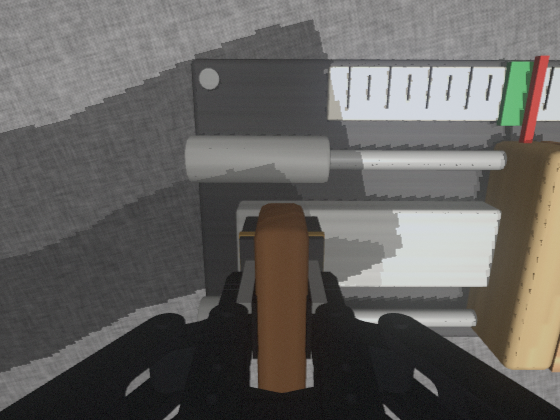

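View pics/c16.png

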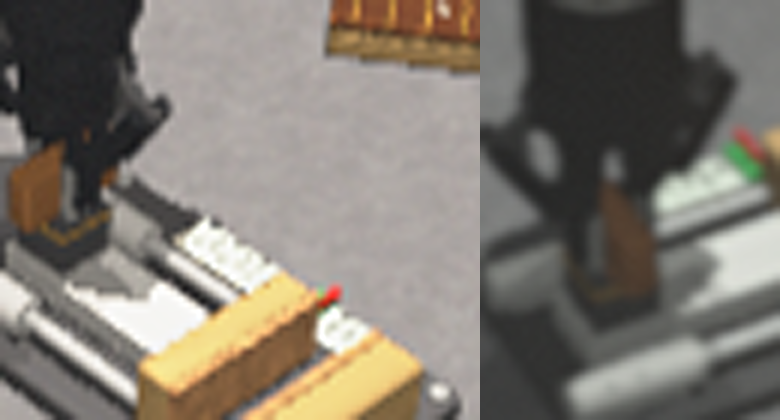

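View pics/c17.png

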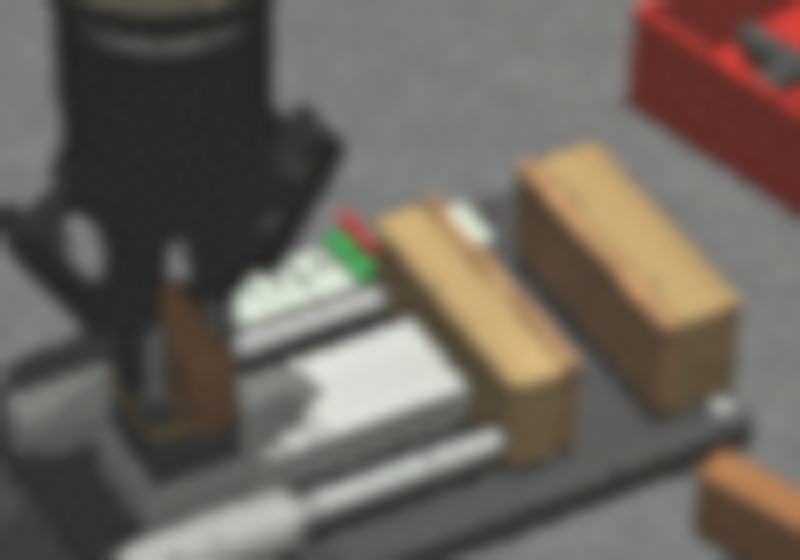

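The wrist view now has the pointer over the band's right part, but the reading depends on the band's height. I'll triangulate band and pointer across views to remove that assumption.

```bash
python3 - <<'E'
from h import *
def mask(f,col,roi):
    hsv=cv2.cvtColor(f['pixels'],cv2.COLOR_BGR2HSV); R=np.zeros(hsv.shape[:2],np.uint8); x0,y0,x1,y1=roi; R[y0:y1,x0:x1]=255
    m=cv2.inRange(hsv,(50,90,60),(80,255,255)) if col=='g' else cv2.inRange(hsv,(0,110,60),(8,255,255))|cv2.inRange(hsv,(170,110,60),(180,255,255))
    m&=R; n,l,st,_=cv2.connectedComponentsWithStats(m); k=1+np.argmax(st[1:,4]); return cv2.minAreaRect(cv2.findNonZero(np.uint8(l==k)))
def multi(obs):
    A=np.zeros((3,3));b=np.zeros(3)
    for f,q in obs:
        o,d=ray(f,*q);M=np.eye(3)-np.outer(d,d);A+=M;b+=M@o
    p=np.linalg.solve(A,b); return p,[ (proj(f,p)-q).round(1) for f,q in obs]
rois={'w1':(322,140,368,330),'w8':(370,60,480,128),'w10':(390,20,560,160),'w11':(430,20,560,160),'s0':(300,180,350,220),'d0':(255,165,295,195)}
fs={k:load({'s0':'scene0','d0':'side0'}.get(k,k)) for k in rois}
B={k:np.array(mask(fs[k],'g',rois[k])[0])+0. for k in rois}
print({k:v.round(1) for k,v in B.items()})
xh=np.array([np.cos(np.radians(-13.5)),np.sin(np.radians(-13.5)),0]);yh=np.array([-xh[1],xh[0],0]);O=np.array([.5375,.0648,0])+.045*xh
for ks in(['w1','w8','w10','w11'],['s0','d0'],list(rois)):
    p,e=multi([(fs[k],B[k]) for k in ks]);print(ks,p.round(4),((p-O)@xh).round(4),((p-O)@yh).round(4),e)
# pointer now: fixed cams + wrist
for n in('w12',):
    f=load(n)
    print(n,mask(f,'r',(480,20,560,160)),mask(f,'g',(480,20,560,160)))
E
```

```text
{'w1': array([343.5, 242.5]), 'w8': array([400.5,  78.7]), 'w10': array([438.4,  92.5]), 'w11': array([508.7,  93. ]), 's0': array([321.3, 200.8]), 'd0': array([274. , 181.5])}
['w1', 'w8', 'w10', 'w11'] [0.6368 0.1238 0.0152] 0.0377 0.0805 [array([2. , 1.3]), array([-3.1, 12.7]), array([ 2.6, -6.4]), array([-1. , -6.4])]
['s0', 'd0'] [0.6295 0.123  0.0239] 0.0308 0.078 [array([-0.2,  0.3]), array([-0.1, -0.3])]
['w1', 'w8', 'w10', 'w11', 's0', 'd0'] [0.6318 0.1238 0.024 ] 0.033 0.0794 [array([2.7, 0.2]), array([-6.3, 14.1]), array([ 0.2, -4.7]), array([-0.3, -4.7]), array([0.6, 0.4]), array([ 0.2, -0.8])]
w12 ((533.9412231445312, 98.91339111328125), (13.332374572753906, 89.58656311035156), 10.856412887573242) ((516.1023559570312, 93.25335693359375), (21.491453170776367, 67.08113861083984), 10.007979393005371)
```

```bash
python3 - <<'E'
from h import *
def multi(obs):
    A=np.zeros((3,3));b=np.zeros(3)
    for f,q in obs:
        o,d=ray(f,*q);M=np.eye(3)-np.outer(d,d);A+=M;b+=M@o
    p=np.linalg.solve(A,b); return p,[ (proj(f,p)-q).round(1) for f,q in obs]
F=lambda k:load(k)
xh=np.array([np.cos(np.radians(-13.5)),np.sin(np.radians(-13.5)),0]);yh=np.array([-xh[1],xh[0],0]);O=np.array([.5375,.0648,0])+.045*xh
def show(n,obs):
    p,e=multi(obs);print(n,p.round(4),((p-O)@xh).round(4),((p-O)@yh).round(4),[list(x) for x in e])
B=[('w1',(343.5,242.5)),('w8',(393.9,96.3)),('w10',(438.4,92.5)),('w11',(508.7,93.0))]
C=[('scene0',(321.3,200.8)),('side0',(274,181.5))]
show('band wrist',[(F(k),q) for k,q in B]); show('all',[(F(k),q) for k,q in B+C])
for k,q in B+C: 
    print(k,[(((onz(F(k),*q,z)-O)@xh*1000).round(1),((onz(F(k),*q,z)-O)@yh*1000).round(1)) for z in(.018,.021,.024)])
# fixed cams: red/green masks now
for n,roi in(('scene12',(318,190,335,210)),):pass
for n,fn,roi in(('scene','s12',(315,190,335,210)),('side','d12',(262,165,285,190))):
    f=F(fn);hsv=cv2.cvtColor(f['pixels'],cv2.COLOR_BGR2HSV);x0,y0,x1,y1=roi
    for c,m in(('g',cv2.inRange(hsv,(50,90,60),(85,255,255))),('r',cv2.inRange(hsv,(0,110,60),(5,255,255))|cv2.inRange(hsv,(170,90,60),(180,255,255)))):
        R=np.zeros_like(m);R[y0:y1,x0:x1]=255;pts=cv2.findNonZero(m&R); print(n,c,None if pts is None else (len(pts),pts.reshape(-1,2).mean(0).round(1),pts.reshape(-1,2).min(0),pts.reshape(-1,2).max(0)))
E
```

```text
band wrist [0.6314 0.1215 0.0242] 0.033 0.0771 [[np.float64(0.4), np.float64(0.3)], [np.float64(0.1), np.float64(0.2)], [np.float64(-0.2), np.float64(0.3)], [np.float64(-0.9), np.float64(0.3)]]
all [0.6303 0.1217 0.0253] 0.032 0.077 [[np.float64(0.6), np.float64(-0.2)], [np.float64(-0.9), np.float64(0.3)], [np.float64(-1.4), np.float64(0.5)], [np.float64(-1.6), np.float64(0.5)], [np.float64(-0.0), np.float64(0.3)], [np.float64(0.3), np.float64(-0.6)]]
w1 [(np.float64(35.1), np.float64(77.8)), (np.float64(33.9), np.float64(77.2)), (np.float64(32.7), np.float64(76.6))]
w8 [(np.float64(34.8), np.float64(77.2)), (np.float64(33.9), np.float64(77.2)), (np.float64(33.0), np.float64(77.2))]
w10 [(np.float64(35.7), np.float64(77.3)), (np.float64(34.4), np.float64(77.3)), (np.float64(33.2), np.float64(77.2))]
w11 [(np.float64(37.1), np.float64(77.3)), (np.float64(35.3), np.float64(77.3)), (np.float64(33.5), np.float64(77.2))]
scene0 [(np.float64(26.2), np.float64(84.6)), (np.float64(28.2), np.float64(81.9)), (np.float64(30.3), np.float64(79.2))]
side0 [(np.float64(33.8), np.float64(82.5)), (np.float64(32.1), np.float64(79.4)), (np.float64(30.4), np.float64(76.4))]
scene g None
scene r (7, array([324.7, 199. ]), array([323, 198], dtype=int32), array([326, 200], dtype=int32))
side g (15, array([273.7, 181.7]), array([271, 179], dtype=int32), array([276, 184], dtype=int32))
side r (4, array([274.5, 178.5]), array([273, 177], dtype=int32), array([276, 180], dtype=int32))
```

The wrist views agree on a band height of z ≈ 0.024 and clamp x ≈ 33.0 mm. The pointer is now at about 36.6 mm, so 3.5 mm more is needed.

>>> {"op": "apply_moves", "data": {"deltas": [[[0,-2,0],0,0],[[0,-1.6,0],0,0],[[0,0,0],0,0],[[0,0,0],0,0],[[0,0,0],0,0],[[0,0,0],0,0]]}}

```text
clock: 15.73
tool_pos: [0.4956, 0.0741, 0.0314]
tool_rot: [2.466, 1.943, 0.004]
contact_force: [8.6, -2.2, 1.2]
gripper_width: 0.0166
```

```bash
sed -i "s/g,.018/g,.024/" m.py; python3 m.py w13; python3 - <<'E'
from h import *
h=grab('side','d13');g=grab('scene','s13')
a=cv2.resize(g['pixels'][150:220,270:350],(400,350),interpolation=cv2.INTER_CUBIC)
b=cv2.resize(h['pixels'][155:225,225:305],(400,350),interpolation=cv2.INTER_CUBIC);cv2.imwrite('pics/c18.png',np.hstack([a,b]))
f=load('w13');cv2.imwrite('pics/c19.png',cv2.resize(f['pixels'][30:290,220:560],None,fx=2.2,fy=2.2,interpolation=cv2.INTER_CUBIC))
from workcell import robot
O=np.array([.5375,.0648,0])
xh=np.array([np.cos(np.radians(-13.5)),np.sin(np.radians(-13.5)),0]);O=O+.045*xh
p=onz(f,533.9,98.9,.032);print('ptr',(p-O)@xh)
E
```

```text
15.7833 [0.4956763  0.07410889 0.03139351] [2.46572737 1.94254067 0.00446219] [ 7.47742337 -1.5585027   1.993788  ] 0.01688775570043028
band [519.5  93.4] [14.1 66.3] [0.6292 0.122  0.024 ]
ptr [533.9  99. ] [12.7 89.8] [0.6308 0.1188 0.032 ]
pointer-band along x mm 2.3
ptr 0.033142408564442775
```

View pics/c19.png

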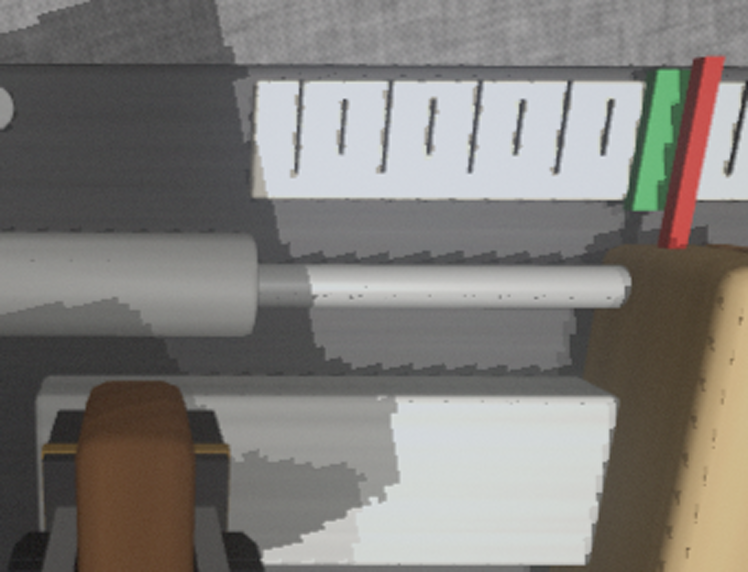

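View pics/c18.png

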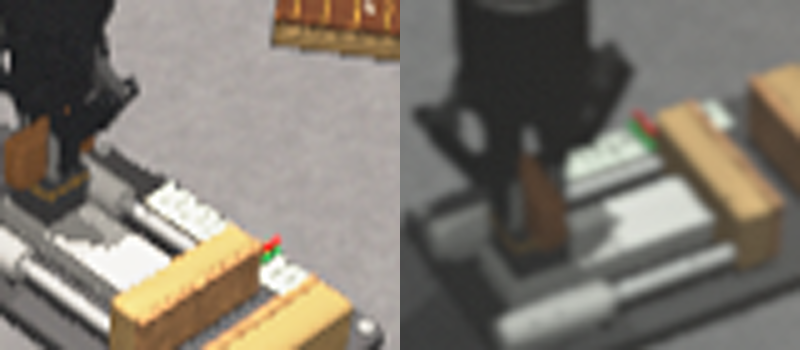

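By wrist rays the pointer is at 33.1 mm against the band's 33.0 mm. As an independent check, I'll use the two fixed cameras for pointer and band.

```bash
python3 - <<'E'
from h import *
xh=np.array([np.cos(np.radians(-13.5)),np.sin(np.radians(-13.5)),0]);yh=np.array([-xh[1],xh[0],0]);O=np.array([.5375,.0648,0])+.045*xh
def red(f,roi):
    hsv=cv2.cvtColor(f['pixels'],cv2.COLOR_BGR2HSV);x0,y0,x1,y1=roi
    m=cv2.inRange(hsv,(0,90,60),(6,255,255))|cv2.inRange(hsv,(168,90,60),(180,255,255));R=np.zeros_like(m);R[y0:y1,x0:x1]=255
    p=cv2.findNonZero(m&R).reshape(-1,2); return p
for a,ra,b,rb in(('scene0',(325,195,345,212),'side0',(275,168,295,185)),('s12',(315,190,335,210),'d12',(262,165,285,190)),('s13',(315,188,335,208),'d13',(262,165,285,190))):
    f,g=load(a),load(b);p,q=red(f,ra),red(g,rb)
    P=p.mean(0);Q=q.mean(0);x,e=tri(f,P,g,Q)
    print(a,len(p),P,len(q),Q,'x',((x-O)@xh*1e3).round(1),'y',((x-O)@yh*1e3).round(1),'z',x[2].round(3),e.round(4), [((onz(c,*v,.030)-O)@xh*1e3).round(1) for c,v in((f,P),(g,Q))])
s=robot.get_state();print(s['clock'],s['contact_force'],s['dq'].round(4))
E
```

```text
scene0 6 [333.5 204. ] 11 [285.         175.90909091] x 73.5 y 85.6 z 0.029 0.01 [np.float64(71.3), np.float64(71.3)]
s12 7 [324.71428571 199.        ] 7 [274.71428571 178.28571429] x 37.2 y 85.8 z 0.03 0.0042 [np.float64(35.9), np.float64(36.6)]
s13 6 [324.         197.83333333] 7 [273.71428571 179.28571429] x 32.7 y 85.9 z 0.03 0.0081 [np.float64(30.5), np.float64(31.4)]
15.8833 [ 9.31841501 -1.76699089  2.02848717] [ 0.0017  0.0005  0.0015 -0.0015  0.0007 -0.0002]
```

Both checks put the pointer within 0–2 mm of the band's middle. The arm is still, and the pull is about 9 N. Handing in.

```bash
python3 - <<'E'
from h import *
s=robot.get_state();print(s['clock'],s['contact_force'],s['gripper_width'])
print(robot.hand_in())
E
```

```text
15.8833 [ 9.31841501 -1.76699089  2.02848717] 0.01693038641774179
the job is handed in; nothing more can be done
None
```

I pushed the handle farthest to the robot's right onto the shank and pulled the jaw open until the pointer stood over the green band. I handed in at 15.9 s, still holding the handle. The hand-in reports no verdict.

**Seating:** the handle went on without resistance and stopped at tool z 0.0313, exactly the predicted seating height. I pressed it home with up to 39 N, then eased the push to about 13 N. The pictures showed the hub flat on the drawbar.

**Opening:** by the wrist camera the pointer is at 33.1 mm along the clamp and the band's middle at 33.0 mm. The two fixed cameras put them at 32.7 and 30.8 mm, so they disagree by about 2 mm. Both are inside the 6 mm allowed.

**At hand-in:** the arm was still, the spring pulled with about 9 N and the grip opening was 16.9 mm on the bar. The neck piece, bottle and tape were not near the arm's path. I did not measure the bench items again at the end.

**Failures and surprises along the way:**
- **First grasp:** it closed on air. All three cameras showed the real fingertips about 43 mm short of the reported TCP, so I corrected for that. The second grasp held.
- **Opening estimate:** my first figure, about 39 mm, assumed the band was at z 18 mm. Several views put it at about 24 mm, so I pulled another 3.6 mm.

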